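# Take the flush lid off the scraps caddy

### The job

The scraps caddy has to be opened for the eggshells: its wooden lid lies flush in the mouth and has no knob, so press down one end to tip the other end up, then take the lid by the raised end, lift it out and lay it flat on the cork mat, in the middle and lengthwise, without dropping it. A tin inside the caddy stands under one end of the lid, you cannot see which: press gently, do not force the end that does not give, and press the other end instead. Leave the milk bottle, the jar and the bowl where they are.

Things in the scene. Friction and masses are not known exactly. Their poses are not given: they have to be found in the camera images.
- lid: Plain pale wooden lid, a flat bar 60 (x) x 160 (y) x 10 (z) mm, about 0.12 kg, loose. Origin at the centre of its underside, y along its length, z out of its top. At the start it lies level in the caddy's mouth, top flush with the rim, with gaps of about 3 mm at the sides and 8 mm at the ends. It rests on a cradle 50 mm wide, so it overhangs that 5 mm on each side.
- lid_end_a (a point): Spot on the lid's top face 24 mm in from its +y end, good to press. Either end a or b is the blocked one: there the lid gives about 1 mm, then is rigid. The other, free one goes down with about 5 N, by 27 mm into the mouth and 7 mm towards the middle, to a stop. More than 60 N between lid and caddy counts as forcing.
- lid_end_b (a point): The same spot 24 mm in from the lid's -y end. When one end is fully down the lid slopes 0.5 rad, the opposite end stands about 38 mm above the rim, and it stays so when let go.
- caddy: Grey plastic box fixed on the table, 78 (x) x 188 (y) x 120 (z) mm, walls 6 mm, mouth 66 x 176 mm. Origin at the centre of its underside, y along its length. In the mouth is a stiff rocking cradle under the lid, turning about a cross axis at mid-length, 13 mm below the rim, up to 0.5 rad either way. Under the free end nothing stands in the way of a full tip.
- caddy_mouth (a point): Centre of the caddy's mouth at rim height, 120 mm above the table; axes as the caddy's.
- mat: Cork mat fixed on the table, 120 (x) x 220 (y) x 6 (z) mm. Origin at the centre of its underside, y along its length.
- mat_top (a point): Centre of the mat's top face, 6 mm above the table; axes as the mat's. The lid's origin should come here, long axis along the mat's y, either way round.
- milk: Bystander: white milk bottle with a blue cap, diameter 68, height 200 mm, origin at the centre of its underside.
- jar: Bystander: glass jar with a green cap, diameter 68, height 95 mm, origin at the centre of its underside.
- bowl: Bystander: white bowl, diameter 130, height 60 mm, origin at the centre of its underside.
Things that resemble listed ones, but are neither listed nor needed, are in the scene too. Of the things that look like the lid, the smaller one is meant.

How it is judged:
By the outcome, as a careful person would: the job done as asked, in the order asked, and still so for the second after the job is handed in, with the robot touching nothing.
It also fails if it takes over 58 s, if anything falls off the work surface, if the arm or the gripper's body presses on something with over 40 N, if the wrist force passes 120 N, or if a joint passes its speed limit or range.

### The arm

A 6-joint arm with a two-finger parallel gripper is mounted at the origin on the work surface. World frame = base frame: x ahead of the robot, y to its left, z up, the work surface at z = 0. Lengths are in m, angles in rad, forces in N, time in s.
With the tool pointing down it reaches from about 0.25 to 0.775 m from the base axis. Payload 4 kg.
Tool frame: the origin (TCP) lies at the very end of the fingers, on their centre line; the grasp point (between the pads) lies 19 mm behind it; z points along the fingers, y is the line along which they close (so a half turn about z gives the same grasp; the last joint's range is limited). The gripper opens to 94 mm and grips with 3 to 60 N. Pads are 16 mm wide; open, the fingers measure 119 mm over their backs; the gripper's body (75 mm by 177 mm) begins 78 mm behind the grasp point.
Start: joints at [1.213, 0.087, 1.371, -0, 1.684, -0.103], TCP at [0.139, 0.532, 0.206] pointing down, gripper open.
Joint ranges: [-3.1, 3.1], [-0.76, 2.03], [0.27, 2.55], [-1.08, 4.22], [0.17, 2.65], [-2.57, 2.57]. Speed limits (rad/s): [2.79, 2.79, 3.14, 3.14, 3.14, 3.14].

### API

Orientations are given as [roll, pitch, yaw] about the fixed x, y, z axes, in that order (R = Rz(yaw) Ry(pitch) Rx(roll)).
In Python, from bench import robot, vision gives the robot as it stands.
- The arm moves only by the shell command python3 -m crank 'ROWS'. ROWS is JSON, a list of rows, each a list of 3 entries, a list of its own where there are three numbers: the closure, from 0 (fully open) to 1 (shut), then the shift along the tool's x, y, z in m, then the turn, a rotation vector about the tool's x, y, z in degrees. A call has 1 to 8 rows; each row shifts and turns the commanded pose from where the row before left it, along the tool's axes as they then stand; what a row does not reach is not made up. A row lasts 1/10 s, in which the tool goes at most 50 mm and 8.59 degrees, less where a joint would pass 70% of its speed; a pose out of reach is approached as far as the arm can. A call with a gripper value outside its range is refused whole. The fingers move at their own pace and stop on an object; the grip force is fixed at half the most. Time passes only in rows, so rows that do not move let the fingers close. It gives the time, the measured TCP pose, the force, the opening and the grip force at its end, in the units of the state.
- robot.get_obs(): the state, without advancing time (a new reading comes with each control period).
- vision.snapshot(name): name is "side" or "top" or "wrist"; returns a dict with "color" (400x640x3 uint8, red, green, blue), "z_map" (400x640 float32, m along the optical axis (not along the pixel's ray), 0 where there is no reading), "fx", "fy", "cx", "cy" (pixels), "R" (3x3) and "t" (3): a world point X has camera coordinates R X + t. Camera axes: x right, y down, z forward; pixel columns grow to the right and rows downward; lengths in m; the calibration is good to about 2 mm. A picture is of the moment at which its call begins.
- robot.close_job(): hands the job in; it is judged then, once.
The state is a dict: "time": time; "joint_positions": joint angles; "qvel": joint speeds; "joint_torque": joint torques, N m; "tool_pos": TCP position; "ee_rot": TCP orientation; "wrist_force": force on the tool from outside, world axes, zero at the start; "wrist_torque": the same for the moment, N m; "width": finger opening in m; "finger_force": force on a finger pad.
Only numpy, scipy, OpenCV 4.12 (cv2) and the standard library are available. Lean on these libraries where they do the work, as an engineer would, in place of code of your own. Each camera call takes 0.05 s, during which the arm holds its last target. There are 200 camera calls.

## Working session

There is one attempt and no reset: what is moved stays moved. The work goes in short steps, Python scripts to look and compute and a shell command to move; the robot and the scene stay as the last step left them, time stands still between calls to the robot, and variables do not carry over. Pictures are saved under pics/ and viewed, at most 10 in all, crops included, and the job is handed in when it is done.

```bash
ls; mkdir -p pics; cat > h.py <<'E'
import numpy as np,cv2
from bench import robot,vision
def snap(n,f):
    s=vision.snapshot(n); np.savez('/tmp/'+n+'.npz',**s); cv2.imwrite('pics/'+f,s['color'][:,:,::-1]); return s
def load(n): return dict(np.load('/tmp/'+n+'.npz'))
def P(s,u,v,z=None):
    R,t=s['R'],s['t']; d=np.array([(u-s['cx'])/s['fx'],(v-s['cy'])/s['fy'],1.])
    if z is None:
        d=d*s['z_map'][int(v),int(u)]; return R.T@(d-t)
    c=-R.T@t; r=R.T@d; return c+r*(z-c[2])/r[2]
E
python3 - <<'E'
from h import *
snap('top','top1.png');snap('side','side1.png');o=robot.get_obs()
print({k:np.round(v,3) for k,v in o.items()})
E
```

```text
pics
{'time': np.float64(0.1), 'joint_positions': array([ 1.213,  0.088,  1.372, -0.   ,  1.684, -0.103]), 'qvel': array([-0.002, -0.001, -0.004,  0.001,  0.   , -0.   ]), 'joint_torque': array([ 1.0000e-03, -3.4125e+01, -3.0330e+01,  7.2000e-02,  3.0000e-02,
       -0.0000e+00]), 'tool_pos': array([0.138, 0.532, 0.204]), 'ee_rot': array([-3.14 , -0.   ,  2.887]), 'wrist_force': array([-0.249, -0.581,  0.204]), 'wrist_torque': array([-0.053, -0.034, -0.007]), 'finger_force': np.float64(0.0), 'width': np.float64(0.094)}
```

View pics/top1.png

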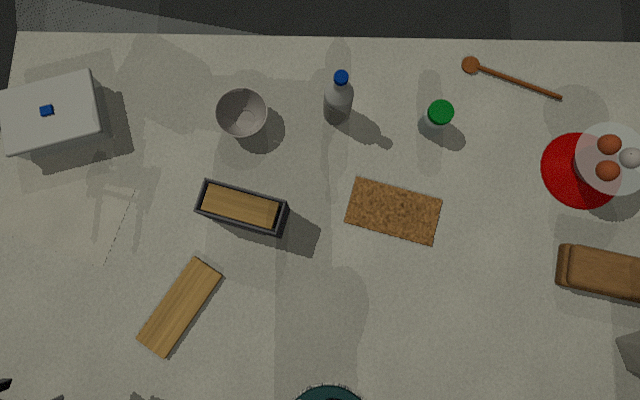

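View pics/side1.png

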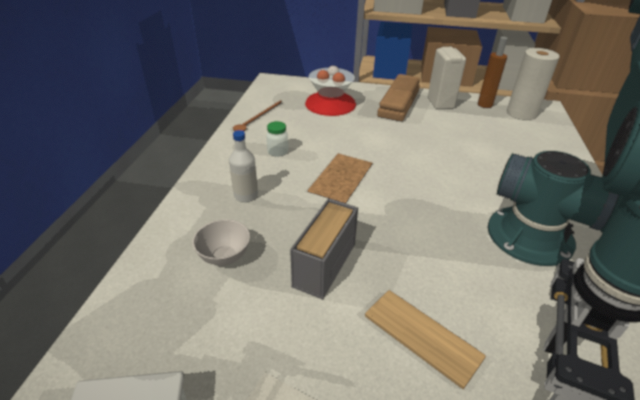

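Two things look like the lid in the top view: the wooden bar inside the grey box at about (240,205), and the larger loose board at (180,307). The first fits, as it is smaller and lies in the caddy mouth. The mat is at (393,211), the bowl at (241,113), the milk at (340,95) and the jar at (440,112). I'll confirm in an enlarged crop.

```bash
python3 - <<'E'
from h import *
s=load('top'); c=s['color'][165:255,185:335,::-1]
cv2.imwrite('pics/crop1.png',cv2.resize(c,None,fx=5,fy=5,interpolation=cv2.INTER_CUBIC))
c=s['color'][165:255,335:455,::-1]
c=s['z_map']; 
for n,uv in dict(lid=(240,205),board=(180,307),mat=(393,211),jar=(440,112),milk=(341,77),bowl=(241,113)).items(): print(n,P(s,*uv).round(3))
E
```

```text
lid [0.494 0.199 0.12 ]
board [0.267 0.347 0.013]
mat [ 0.504 -0.151  0.009]
jar [ 0.725 -0.246  0.093]
milk [0.369 0.031 0.941]
bowl [0.75  0.233 0.002]
```

View pics/crop1.png

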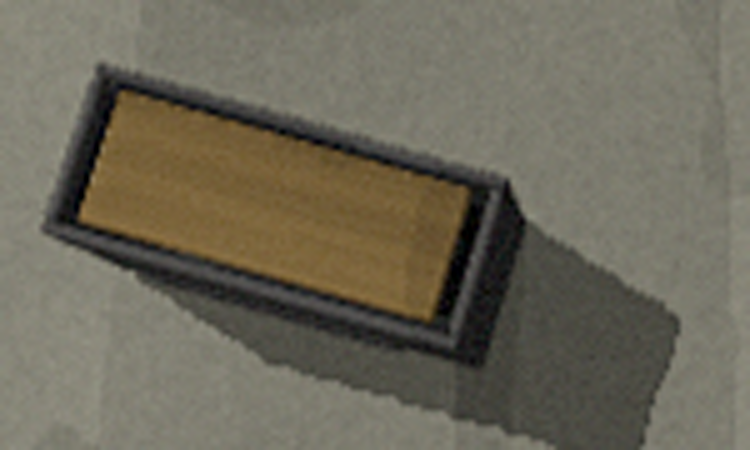

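The crop shows the smaller bar lying in the mouth of the grey caddy, with corners at crop (118,90), (470,187), (434,320) and (78,222). This is the lid.

```bash
python3 - <<'E'
from h import *
s=load('top')
f=lambda L:[(185+u/5-.4,165+v/5-.4) for u,v in L]
def rect(n,L,z):
    p=np.array([P(s,u,v,z) for u,v in L],np.float32)[:,:2]
    r=cv2.minAreaRect(p); e=p[1]-p[0]
    print(n,p.mean(0).round(4),np.round(np.linalg.norm(np.roll(p,-1,0)-p,axis=1),4), 'yaw of long',np.degrees(np.arctan2(*(p[0]+p[3]-p[1]-p[2])[::-1])).round(2))
rect('lid',f([(118,90),(470,187),(434,320),(78,222)]),.12)
rect('caddy',f([(100,66),(508,183),(457,350),(43,232)]),.12)
# mat mask
hsv=cv2.cvtColor(s['color'],cv2.COLOR_RGB2HSV)
m=((hsv[:,:,1]>100)&(hsv[:,:,0]<22)).astype(np.uint8)
def seg(x0,x1,y0,y1,n,z):
    k=np.zeros_like(m);k[y0:y1,x0:x1]=m[y0:y1,x0:x1]
    k=cv2.morphologyEx(k,cv2.MORPH_CLOSE,np.ones((5,5)))
    c=max(cv2.findContours(k,0,2)[0],key=cv2.contourArea); b=cv2.boxPoints(cv2.minAreaRect(c)); print(b.tolist())
    p=np.array([P(s,u,v,z) for u,v in b]).astype(np.float32)[:,:2]; print(n,cv2.minAreaRect(p))
seg(335,450,168,255,'mat',.006); seg(190,290,170,245,'lid',.12)
# bystanders by depth near
for n,L in dict(milk=[(332,60,350,130)],).items():
    for (a,b,c,d) in L:
        q=np.array([P(s,u,v) for v in range(b,d,2) for u in range(a,c,2) if s['z_map'][v,u]>0]); q=q[(q[:,2]>.05)&(q[:,2]<.25)]; print(n,q.min(0),q.max(0),np.median(q,0))
E
```

```text
Traceback (most recent call last):
cv2.error: OpenCV(4.12.0) /io/opencv/modules/imgproc/src/convhull.cpp:143: error: (-215:Assertion failed) total >= 0 && (depth == CV_32F || depth == CV_32S) in function 'convexHull'
```

```bash
python3 - <<'E'
from h import *
s=load('top')
f=lambda L:[(185+u/5-.4,165+v/5-.4) for u,v in L]
def rect(n,L,z):
    p=np.array([P(s,u,v,z) for u,v in L])[:,:2]
    print(n,p.mean(0).round(4),np.round(np.linalg.norm(np.roll(p,-1,0)-p,axis=1),4), 'yaw of long',np.degrees(np.arctan2(*(p[0]+p[3]-p[1]-p[2])[::-1])).round(2))
rect('lid',f([(118,90),(470,187),(434,320),(78,222)]),.12)
rect('caddy',f([(100,66),(508,183),(457,350),(43,232)]),.12)
hsv=cv2.cvtColor(s['color'],cv2.COLOR_RGB2HSV)
m=((hsv[:,:,1]>100)&(hsv[:,:,0]<22)).astype(np.uint8)
def seg(x0,x1,y0,y1,n,z):
    k=np.zeros_like(m);k[y0:y1,x0:x1]=m[y0:y1,x0:x1]
    k=cv2.morphologyEx(k,cv2.MORPH_CLOSE,np.ones((5,5)))
    c=max(cv2.findContours(k,0,2)[0],key=cv2.contourArea).reshape(-1,2)
    p=np.ascontiguousarray(np.array([P(s,u,v,z) for u,v in c])[:,:2],dtype=np.float32); print(n,cv2.minAreaRect(p))
seg(335,450,168,255,'mat',.006); seg(190,290,170,245,'lid',.12)
q=np.array([P(s,u,v) for v in range(60,130,2) for u in range(325,356,2) if s['z_map'][v,u]>0]); q=q[(q[:,2]>.05)&(q[:,2]<.25)]; print('milk',q.min(0),q.max(0),np.median(q,0))
E
```

```text
lid [0.4929 0.1999] [0.1593 0.0591 0.1592 0.0597] yaw of long 75.79
caddy [0.4917 0.1991] [0.1855 0.0747 0.1854 0.0758] yaw of long 75.24
mat ((0.5054434537887573, -0.15147772431373596), (0.21862316131591797, 0.11939075589179993), 75.51579284667969)
lid ((0.4921259880065918, 0.20007678866386414), (0.17180491983890533, 0.06162143498659134), 75.15094757080078)
milk [ 0.72163597 -0.04295439  0.05017911] [0.78030419 0.02110709 0.20102031] [ 0.74051063 -0.00826225  0.13336735]
```

The sizes match: lid 159x59 mm at (0.4925, 0.200), yaw about 75.4°; mat at (0.505, -0.151), yaw 75.5°. I'll close the fingers and move over end a.

```bash
cat >> h.py <<'E'
from scipy.spatial.transform import Rotation as Ro
C=np.array([.4925,.200,.12]); D=np.array([np.cos(np.radians(75.4)),np.sin(np.radians(75.4)),0]); U=np.array([0,0,1.])
def go(p,rpy):
    o=robot.get_obs(); R=Ro.from_euler('xyz',o['ee_rot']); T=Ro.from_euler('xyz',rpy)
    print('shift mm',(R.inv().apply(np.array(p)-o['tool_pos'])*1e3).round(1),'turn deg',np.degrees((R.inv()*T).as_rotvec()).round(2))
E
python3 -m crank '[[1,[-0.03,-0.012,0],[0,0,0]],[1,[-0.045,-0.018,0],[0,0,0]],[1,[-0.045,-0.018,0],[0,0,0]],[1,[-0.045,-0.018,0],[0,0,0]],[1,[-0.045,-0.018,0],[0,0,0]],[1,[-0.045,-0.018,0],[0,0,0]],[1,[-0.045,-0.018,0],[0,0,0]],[1,[-0.045,-0.018,0],[0,0,0]]]'
python3 -m crank '[[1,[0,0,0],[0,0,8.5]],[1,[0,0,0],[0,0,8.5]],[1,[0,0,0],[0,0,8.5]],[1,[0,0,0],[0,0,8.5]],[1,[0,0,0],[0,0,8.5]],[1,[0,0,0],[0,0,8.5]],[1,[0,0,0],[0,0,8.5]],[1,[0,0,0],[0,0,8.5]]]'
python3 -m crank '[[1,[0,0,0],[0,0,8.5]],[1,[0,0,0],[0,0,8.5]],[1,[0,0,0],[0,0,5]],[1,[0,0,0],[0,0,0]],[1,[0,0,0],[0,0,0]]]'
python3 -c "
from h import *
go(C+.056*D+[0,0,.01],[np.pi,0,np.radians(75.4)])"
```

```text
time: 0.9
tool_pos: [0.4388, 0.3102, 0.205]
ee_rot: [-3.141, -0.001, 2.887]
wrist_force: [-0.2, 0.1, -0.7]
width: 0.0334
finger_force: 0.0
time: 1.7
tool_pos: [0.4374, 0.3116, 0.2048]
ee_rot: [-3.14, 0.0, 1.694]
wrist_force: [0.2, 0.4, -0.7]
width: 0.0004
finger_force: 0.0
time: 2.2
tool_pos: [0.4375, 0.3117, 0.205]
ee_rot: [-3.141, 0.001, 1.318]
wrist_force: [1.2, 0.6, -0.2]
width: 0.0003
finger_force: 0.0
shift mm [-38.3  81.3  75. ] turn deg [-0.04  0.03  0.11]
```

```bash
python3 -m crank '[[1,[-0.019,0.04,0],[0,0,0]],[1,[-0.019,0.041,0],[0,0,0]],[1,[0,0,0.03],[0,0,0]],[1,[0,0,0.03],[0,0,0]],[1,[0,0,0.008],[0,0,0]],[1,[0,0,0.003],[0,0,0]],[1,[0,0,0],[0,0,0]]]'
python3 -m crank '[[1,[0,0,0.002],[0,0,0]],[1,[0,0,0.001],[0,0,0]],[1,[0,0,0],[0,0,0]]]'
```

```text
time: 2.9
tool_pos: [0.5067, 0.2549, 0.1353]
ee_rot: [3.141, -0.001, 1.317]
wrist_force: [0.4, 0.3, 0.0]
width: 0.0005
finger_force: 0.0
time: 3.2
tool_pos: [0.5068, 0.2549, 0.1324]
ee_rot: [3.14, -0.001, 1.316]
wrist_force: [0.8, -0.8, -0.1]
width: 0.0007
finger_force: 0.0
```

```bash
python3 -m crank '[[1,[0,0,0.004],[0,0,0]],[1,[0,0,0.003],[0,0,0]],[1,[0,0,0.002],[0,0,0]],[1,[0,0,0],[0,0,0]]]'
python3 -m crank '[[1,[0,0,0.001],[0,0,0]],[1,[0,0,0.001],[0,0,0]],[1,[0,0,0],[0,0,0]]]'
```

```text
time: 3.6
tool_pos: [0.5062, 0.2544, 0.1218]
ee_rot: [-3.141, 0.001, 1.316]
wrist_force: [0.2, -0.2, 0.1]
width: 0.0004
finger_force: 0.0
time: 3.9
tool_pos: [0.5065, 0.2546, 0.1204]
ee_rot: [-3.142, -0.0, 1.316]
wrist_force: [-0.0, -0.6, -0.3]
width: 0.0004
finger_force: 0.0
```

```bash
python3 -m crank '[[1,[0,0,0.001],[0,0,0]],[1,[0,0,0],[0,0,0]]]'
python3 -m crank '[[1,[0,0,0.001],[0,0,0]],[1,[0,0,0],[0,0,0]]]'
```

```text
time: 4.1
tool_pos: [0.5066, 0.2546, 0.1202]
ee_rot: [3.141, -0.0, 1.316]
wrist_force: [-0.4, 0.0, 2.9]
width: 0.0001
finger_force: 1.5
time: 4.3
tool_pos: [0.5067, 0.2548, 0.1193]
ee_rot: [3.141, -0.001, 1.316]
wrist_force: [-0.7, 0.9, 5.0]
width: 0.0005
finger_force: 2.5
```

```bash
python3 -m crank '[[1,[0,0,0.001],[0,0,0]],[1,[0,0,0],[0,0,0]]]'
python3 -m crank '[[1,[0,0,0.001],[0,0,0]],[1,[0,0,0],[0,0,0]]]'
```

```text
time: 4.5
tool_pos: [0.5068, 0.255, 0.1182]
ee_rot: [3.141, -0.001, 1.316]
wrist_force: [-0.8, -0.0, 4.5]
width: 0.0005
finger_force: 2.4
time: 4.7
tool_pos: [0.5068, 0.2553, 0.1172]
ee_rot: [3.141, -0.002, 1.316]
wrist_force: [-0.6, 1.3, 5.4]
width: 0.0005
finger_force: 2.4
```

The lid has gone down about 3 mm at a steady 5 N, so end a looks free. I'll continue gently.

```bash
python3 -m crank '[[1,[0,0,0.001],[0,0,0]],[1,[0,0,0.001],[0,0,0]],[1,[0,0,0.001],[0,0,0]],[1,[0,0,0],[0,0,0]]]'
python3 -m crank '[[1,[-0.001,0,0.002],[0,0,0]],[1,[0,0,0.002],[0,0,0]],[1,[-0.001,0,0.002],[0,0,0]],[1,[0,0,0],[0,0,0]]]'
```

```text
time: 5.1
tool_pos: [0.507, 0.2557, 0.1143]
ee_rot: [3.141, -0.003, 1.316]
wrist_force: [-0.8, 2.3, 4.6]
width: 0.0004
finger_force: 2.5
time: 5.5
tool_pos: [0.5071, 0.2555, 0.1087]
ee_rot: [3.14, -0.007, 1.317]
wrist_force: [0.4, 5.9, 4.2]
width: 0.0009
finger_force: 2.8
```

```bash
python3 -m crank '[[1,[-0.001,0,0.002],[0,0,0]],[1,[0,0,0.002],[0,0,0]],[1,[-0.001,0,0.002],[0,0,0]],[1,[0,0,0],[0,0,0]]]'
```

```text
time: 5.9
tool_pos: [0.5071, 0.2541, 0.1028]
ee_rot: [3.139, -0.008, 1.317]
wrist_force: [0.9, 6.9, 4.0]
width: 0.0006
finger_force: 3.1
```

```bash
python3 -m crank '[[1,[-0.002,0,0.002],[0,0,0]],[1,[-0.001,0,0.002],[0,0,0]],[1,[-0.001,0,0.002],[0,0,0]],[1,[0,0,0],[0,0,0]]]'
python3 -m crank '[[1,[-0.001,0,0.002],[0,0,0]],[1,[-0.001,0,0.001],[0,0,0]],[1,[0,0,0.001],[0,0,0]],[1,[0,0,0],[0,0,0]]]'
```

```text
time: 6.3
tool_pos: [0.5067, 0.2515, 0.0979]
ee_rot: [3.138, -0.012, 1.317]
wrist_force: [1.9, 9.0, 7.2]
width: 0.0005
finger_force: 4.7
time: 6.7
tool_pos: [0.5068, 0.2514, 0.0973]
ee_rot: [3.136, -0.016, 1.318]
wrist_force: [-2.1, 10.6, 16.4]
width: 0.0005
finger_force: 9.4
```

The force is rising at 23 mm down, and the finger's inner edge is about 48 mm out, so this matches the 0.5 rad stop. I'll back off and look.

```bash
python3 -m crank '[[1,[0,0,-0.004],[0,0,0]],[1,[0,0,-0.02],[0,0,0]],[1,[0,0,-0.04],[0,0,0]],[1,[0,0,-0.04],[0,0,0]],[0,[0,0,-0.04],[0,0,0]],[0,[0,0,-0.01],[0,0,0]],[0,[0,0,0],[0,0,0]]]'
python3 - <<'E'
from h import *
s=snap('side','side2.png');s=load('side'); cv2.imwrite('pics/side2.png',cv2.resize(s['color'][130:320,230:430,::-1],None,fx=3,fy=3,interpolation=cv2.INTER_CUBIC))
E
```

```text
time: 7.4
tool_pos: [0.5049, 0.2451, 0.2469]
ee_rot: [3.138, -0.002, 1.316]
wrist_force: [-0.8, -0.1, -0.7]
width: 0.0209
finger_force: 0.0
```

View pics/side2.png

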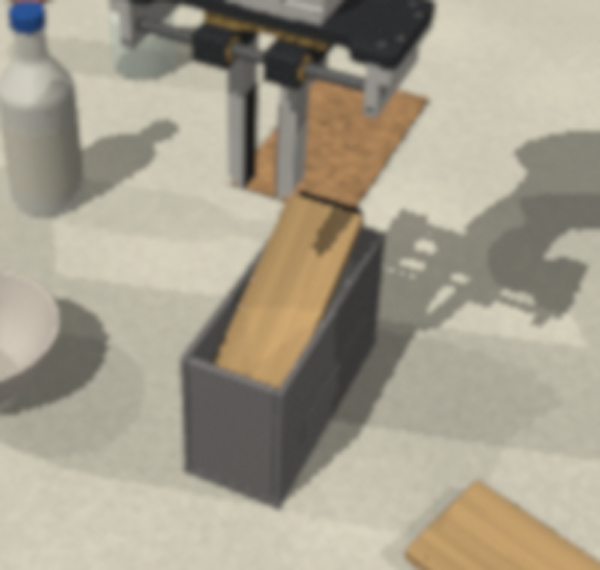

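The lid is tipped: end b (crop about (330,200)) stands above the rim and end a is down in the mouth. I'll measure the lid plane from the top camera depth.

```bash
python3 - <<'E'
from h import *
for cam in ('top','side'):
    s=vision.snapshot(cam); h=cv2.cvtColor(s['color'],cv2.COLOR_RGB2HSV)
    v,u=np.nonzero((h[:,:,1]>70)&(h[:,:,0]<28)&(s['z_map']>0))
    q=np.array([P(s,a,b) for a,b in zip(u,v)])
    L=np.c_[(q-C)@D,(q-C)@np.cross(U,D),q[:,2]-.12]
    k=(abs(L[:,0])<.1)&(abs(L[:,1])<.04)&(abs(L[:,2])<.06)
    L=L[k]; L=L[np.abs(L[:,2]-np.polyval(np.polyfit(L[:,0],L[:,2],1),L[:,0]))<.006]
    f=np.polyfit(L[:,0],L[:,2],1); print(cam,len(L),'slope',np.arctan(f[0]),'z0',f[1],'along',np.percentile(L[:,0],[0,1,99,100]).round(4),'z',np.percentile(L[:,2],[1,99]).round(4),'across',np.percentile(L[:,1],[1,99]).round(4))
E
```

```text
top 1597 slope -0.4960227786656402 z0 0.001212760460548438 along [-0.0679 -0.064   0.0761  0.0786] z [-0.0411  0.0344] across [-0.0302  0.0283]
side 1630 slope -0.495891020641165 z0 0.0016615530250057866 along [-0.068  -0.0606  0.0631  0.0657] z [-0.0328  0.033 ] across [-0.0342  0.0275]
```

```bash
python3 - <<'E'
from h import *
a=.4975; e=np.cos(a)*D-np.sin(a)*U; n=np.sin(a)*D+np.cos(a)*U
R=np.c_[e,np.cross(-n,e),-n]; rpy=Ro.from_matrix(R).as_euler('xyz')
tcp=C-.0645*D+.0362*U+.025*e-.013*n; print(tcp,rpy)
go(tcp+.06*n,rpy); go(tcp,rpy)
E
```

```text
[0.48021552 0.15283915 0.13284513] [3.14159265 0.4975     1.31597826]
shift mm [-65.6   1.2  56.9] turn deg [ -0.23 -28.34   0.05]
shift mm [-94.1   1.4 109.7] turn deg [ -0.23 -28.34   0.05]
```

```bash
python3 -m crank '[[0,[-0.03,0,0],[0,-8,0]],[0,[-0.03,0,0],[0,-8,0]],[0,[0,0,0],[0,-8,0]],[0,[0,0,0],[0,-4.3,0]],[0,[0,0,0],[0,0,0]],[0,[0,0,0],[0,0,0]]]'
cat > t.py <<'E'
from h import *
a=.4975; e=np.cos(a)*D-np.sin(a)*U; n=np.sin(a)*D+np.cos(a)*U
R=np.c_[e,np.cross(-n,e),-n]; rpy=Ro.from_matrix(R).as_euler('xyz')
tcp=C-.0645*D+.0362*U+.025*e-.013*n
go(tcp,rpy)
E
python3 t.py
```

```text
time: 8.15
tool_pos: [0.4885, 0.1871, 0.2475]
ee_rot: [-3.138, 0.496, 1.318]
wrist_force: [-0.4, -1.1, 0.1]
width: 0.0813
finger_force: 0.0
shift mm [ 23.5   1.  117.6] turn deg [-0.14 -0.11  0.12]
```

```bash
python3 -m crank '[[0,[0.023,0.001,0.02],[0,0,0]],[0,[0,0,0.03],[0,0,0]],[0,[0,0,0.02],[0,0,0]],[0,[0,0,0],[0,0,0]],[0,[0,0,0],[0,0,0]]]'
python3 t.py
python3 - <<'E'
from h import *
s=vision.snapshot('wrist'); cv2.imwrite('pics/w1.png',s['color'][:,:,::-1])
E
```

```text
time: 8.65
tool_pos: [0.4867, 0.1737, 0.178]
ee_rot: [3.141, 0.493, 1.314]
wrist_force: [0.4, 0.6, 1.0]
width: 0.0939
finger_force: 0.0
shift mm [ 2.1 -1.  50.1] turn deg [ 0.   -0.28 -0.09]
```

View pics/w1.png

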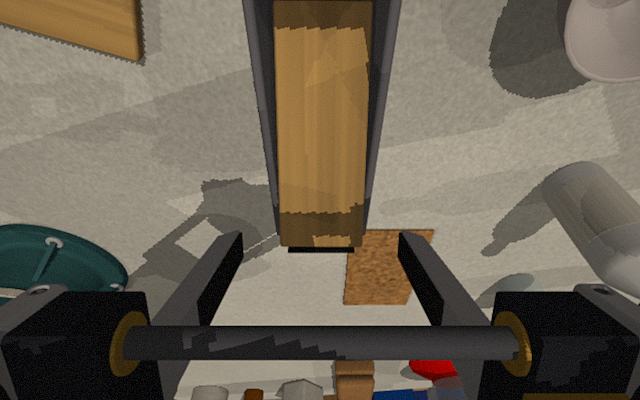

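The wrist view shows the finger tips at (240,235) and (402,235), and the raised lid end from 280 to 365 wide at row 245, centred between them. I'll advance and grip.

```bash
python3 -m crank '[[0,[0.002,-0.001,0.02],[0,0,0]],[0,[0,0,0.02],[0,0,0]],[0,[0,0,0.01],[0,0,0]],[0,[0,0,0],[0,0,0]],[0,[0,0,0],[0,0,0]]]'
python3 t.py
```

```text
time: 9.2
tool_pos: [0.4808, 0.1538, 0.1333]
ee_rot: [3.14, 0.492, 1.315]
wrist_force: [-0.2, 0.4, 0.8]
width: 0.0943
finger_force: 0.0
shift mm [-0.7 -0.4  0.9] turn deg [ 0.08 -0.29 -0.05]
```

```bash
python3 -m crank '[[0.4,[0,0,0],[0,0,0]],[0.6,[0,0,0],[0,0,0]],[1,[0,0,0],[0,0,0]],[1,[0,0,0],[0,0,0]],[1,[0,0,0],[0,0,0]],[1,[0,0,0],[0,0,0]],[1,[0,0,0],[0,0,0]]]'
python3 - <<'E'
from h import *
s=vision.snapshot('side'); cv2.imwrite('pics/side3.png',cv2.resize(s['color'][130:320,230:430,::-1],None,fx=3,fy=3,interpolation=cv2.INTER_CUBIC))
E
```

```text
time: 9.9
tool_pos: [0.4804, 0.1534, 0.1323]
ee_rot: [3.141, 0.494, 1.316]
wrist_force: [1.4, -0.4, 1.3]
width: 0.0595
finger_force: 29.9
```

View pics/side3.png

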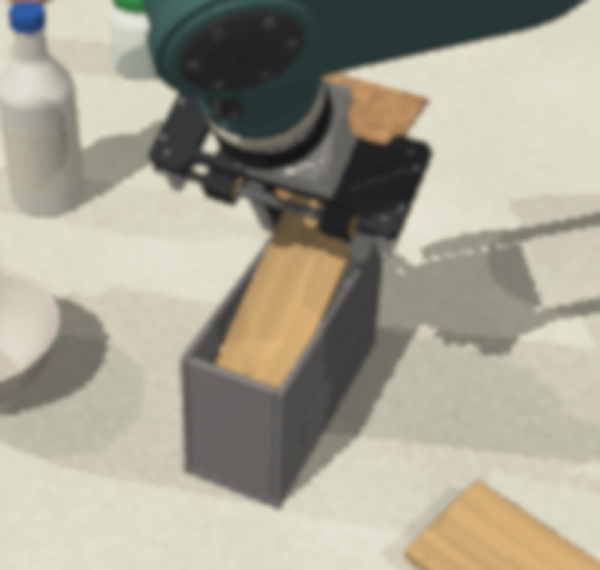

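The fingers straddle the raised end with the opening at 59.5 mm and 30 N grip. I'll lift straight up.

```bash
python3 -m crank '[[1,[-0.002,0,-0.004],[0,0,0]],[1,[-0.005,0,-0.009],[0,0,0]],[1,[-0.007,0,-0.013],[0,0,0]],[1,[-0.007,0,-0.013],[0,0,0]],[1,[-0.007,0,-0.013],[0,0,0]],[1,[-0.007,0,-0.013],[0,0,0]],[1,[-0.005,0,-0.009],[0,0,0]],[1,[0,0,0],[0,0,0]]]'
python3 -m crank '[[1,[-0.007,0,-0.013],[0,0,0]],[1,[-0.007,0,-0.013],[0,0,0]],[1,[0,0,0],[0,0,0]]]'
python3 - <<'E'
from h import *
s=vision.snapshot('side'); cv2.imwrite('pics/side4.png',cv2.resize(s['color'][80:320,200:440,::-1],None,fx=2.4,fy=2.4,interpolation=cv2.INTER_CUBIC))
E
```

```text
time: 10.75
tool_pos: [0.481, 0.1536, 0.2186]
ee_rot: [3.138, 0.491, 1.314]
wrist_force: [-0.1, 0.4, -1.5]
width: 0.0593
finger_force: 29.9
time: 11.05
tool_pos: [0.481, 0.1535, 0.2486]
ee_rot: [3.137, 0.491, 1.314]
wrist_force: [0.7, -0.2, -0.9]
width: 0.0596
finger_force: 30.0
```

View pics/side4.png

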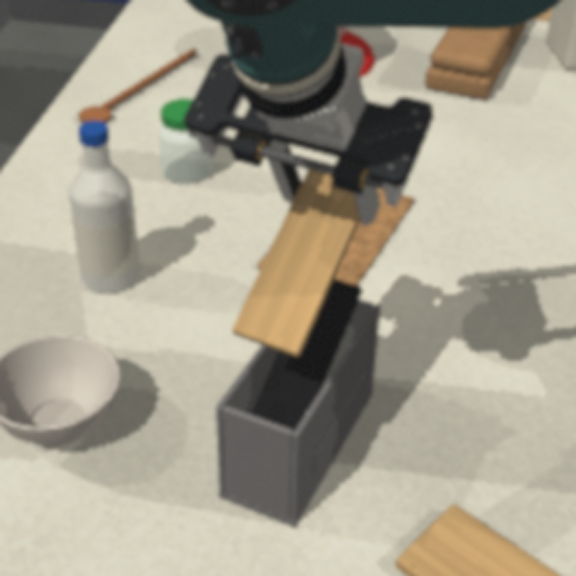

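The lid is out and held (crop (235,330) to (330,180)), and the caddy is empty below. I'll turn the tool upright so the lid is level, then start moving towards the mat.

```bash
python3 -m crank '[[1,[0,0,0],[0,4,0]],[1,[0,0,0],[0,6,0]],[1,[0,0,0],[0,6,0]],[1,[0,0,0],[0,6,0]],[1,[0,0,0],[0,4,0]],[1,[0,0,0],[0,2.2,0]],[1,[0,0,0],[0,0,0]],[1,[0,0,0],[0,0,0]]]'
cat > m.py <<'E'
from h import *
import sys
o=robot.get_obs(); T=Ro.from_euler('xyz',o['ee_rot']); p=o['tool_pos']; print(p,o['ee_rot'])
for cam in ('top','side'):
    s=vision.snapshot(cam); h=cv2.cvtColor(s['color'],cv2.COLOR_RGB2HSV)
    v,u=np.nonzero((h[:,:,1]>70)&(h[:,:,0]<28)&(s['z_map']>0))
    q=np.array([P(s,a,b) for a,b in zip(u,v)])
    L=T.inv().apply(q-p)
    k=(L[:,0]>-.05)&(L[:,0]<.16)&(abs(L[:,1])<.04)&(L[:,2]>-.035)&(L[:,2]<.03); L=L[k]
    if len(L)<50: print(cam,'few'); continue
    f=np.polyfit(L[:,0],L[:,2],1); L=L[abs(L[:,2]-np.polyval(f,L[:,0]))<.005]; f=np.polyfit(L[:,0],L[:,2],1)
    b=L[L[:,0]>.03]
    print(cam,len(L),'slope deg',np.degrees(np.arctan(f[0])).round(2),'top face z at tcp',f[1].round(4),'along',np.percentile(L[:,0],[1,99,100]).round(4),'across',np.percentile(b[:,1],[1,99]).round(4))
E
python3 m.py
python3 -c "
from h import *
y=np.radians(75.5); d=np.array([np.cos(y),np.sin(y),0])
go(np.array([.505,-.1515,.006])-.055*d+[0,0,.1],[np.pi,0,y])"
```

```text
time: 11.9
tool_pos: [0.4799, 0.1529, 0.2454]
ee_rot: [-3.141, 0.003, 1.315]
wrist_force: [-0.2, 0.2, -2.2]
width: 0.0599
finger_force: 29.9
[0.47986554 0.15288489 0.24535203] [-3.14081805e+00  2.93822271e-03  1.31546702e+00]
top 280 slope deg 0.54 top face z at tcp -0.0131 along [-0.023   0.1356  0.1363] across [-0.0289 -0.0086]
side 1604 slope deg 1.09 top face z at tcp -0.0136 along [-0.0171  0.1395  0.1414] across [-0.029  0.03 ]
shift mm [-343.5  101.1  140.1] turn deg [-0.06  0.16 -0.06]
```

```bash
python3 -m crank '[[1,[-0.02,0.006,0],[0,0,0]],[1,[-0.035,0.01,0],[0,0,0]],[1,[-0.045,0.014,0],[0,0,0]],[1,[-0.045,0.014,0],[0,0,0]],[1,[-0.045,0.013,0],[0,0,0]],[1,[-0.045,0.013,0],[0,0,0]],[1,[-0.045,0.013,0],[0,0,0]],[1,[-0.035,0.01,0],[0,0,0]]]'
python3 -m crank '[[1,[-0.02,0.006,0],[0,0,0]],[1,[-0.01,0.002,0],[0,0,0]],[1,[0,0,0.02],[0,0,0]],[1,[0,0,0.04],[0,0,0]],[1,[0,0,0.04],[0,0,0]],[1,[0,0,0.02],[0,0,0]],[1,[0,0,0],[0,0,0]],[1,[0,0,0],[0,0,0]]]'
python3 m.py
cat > g.py <<'E'
from h import *
y=np.radians(75.5); d=np.array([np.cos(y),np.sin(y),0])
go(np.array([.505,-.1515,.006])-.0565*d,[np.pi,0,y])
E
python3 g.py
python3 - <<'E'
from h import *
s=vision.snapshot('top'); np.savez('/tmp/top2.npz',**s); cv2.imwrite('pics/top2.png',cv2.resize(s['color'][150:270,300:480,::-1],None,fx=4,fy=4,interpolation=cv2.INTER_CUBIC))
E
```

```text
time: 12.8
tool_pos: [0.4908, -0.1772, 0.2458]
ee_rot: [-3.141, 0.002, 1.316]
wrist_force: [0.2, 0.2, -2.0]
width: 0.0595
finger_force: 30.0
time: 13.6
tool_pos: [0.4914, -0.2055, 0.1268]
ee_rot: [3.142, 0.002, 1.317]
wrist_force: [0.4, 0.2, -1.3]
width: 0.0596
finger_force: 30.0
[ 0.49137297 -0.20553901  0.12681981] [3.14157032e+00 1.57429596e-03 1.31748800e+00]
top 1736 slope deg 0.9 top face z at tcp -0.0138 along [0.006  0.1361 0.1375] across [-0.0291  0.029 ]
side 672 slope deg 1.0 top face z at tcp -0.0145 along [-0.0186  0.1398  0.1424] across [-0.0277  0.0303]
shift mm [  0.2  -2.  122.7] turn deg [ 0.22  0.15 -0.05]
```

View pics/top2.png

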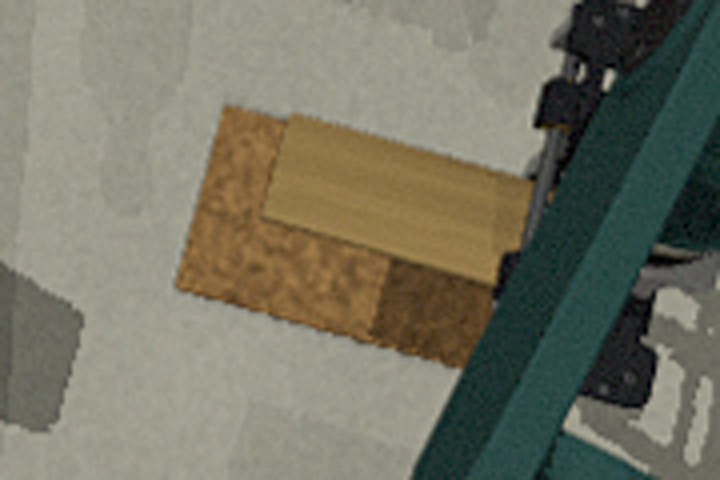

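The lid is level over the mat and parallel to it (the offset in the picture is parallax). I'll lower it, far end very slightly first.

```bash
python3 -m crank '[[1,[0,-0.002,0.02],[0,-0.5,0]],[1,[0,0,0.035],[0,-0.5,0]],[1,[0,0,0.03],[0,0,0]],[1,[0,0,0.02],[0,0,0]],[1,[0,0,0.006],[0,0,0]],[1,[0,0,0.003],[0,0,0]],[1,[0,0,0],[0,0,0]]]'
python3 g.py
```

```text
time: 14.45
tool_pos: [0.4897, -0.2079, 0.0139]
ee_rot: [3.139, 0.02, 1.316]
wrist_force: [0.5, 0.1, -1.6]
width: 0.0602
finger_force: 29.9
shift mm [2.  0.7 7.9] turn deg [ 0.16  1.13 -0.1 ]
```

```bash
python3 -m crank '[[1,[0.002,0.0005,0.003],[0,0,0]],[1,[0,0,0.002],[0,0,0]],[1,[0,0,0],[0,0,0]]]'
python3 -m crank '[[1,[0,0,0.001],[0,0,0]],[1,[0,0,0],[0,0,0]]]'
python3 -m crank '[[1,[0,0,0.001],[0,0,0]],[1,[0,0,0],[0,0,0]]]';python3 g.py
```

```text
time: 14.75
tool_pos: [0.4897, -0.2056, 0.0077]
ee_rot: [3.141, 0.019, 1.316]
wrist_force: [-0.2, 0.3, -1.3]
width: 0.0596
finger_force: 29.9
time: 14.95
tool_pos: [0.4896, -0.2056, 0.0065]
ee_rot: [3.141, 0.019, 1.316]
wrist_force: [0.3, -0.1, -1.5]
width: 0.0593
finger_force: 30.0
time: 15.15
tool_pos: [0.4897, -0.2056, 0.0063]
ee_rot: [3.141, 0.019, 1.316]
wrist_force: [-2.4, 1.6, 3.9]
width: 0.0599
finger_force: 32.9
shift mm [-0.2  1.3  0.3] turn deg [ 0.02  1.1  -0.1 ]
```

```bash
python3 -m crank '[[0.34,[0,0,-0.0005],[0,0,0]],[0.32,[0,0,0],[0,0,0]],[0.25,[0,0,0],[0,0,0]],[0.2,[0,0,0],[0,0,0]],[0.15,[0,0,0],[0,0,0]]]'
python3 -m crank '[[0.15,[0,0,-0.005],[0,0,0]],[0.15,[0,0,-0.02],[0,0,0]],[0.15,[0,0,-0.04],[0,0,0]],[0.15,[0,0,-0.05],[0,0,0]],[0.15,[-0.04,0,-0.02],[0,0,0]],[0.15,[-0.05,0,0],[0,0,0]],[0.15,[-0.05,0,0],[0,0,0]],[0.15,[0,0,0],[0,0,0]]]'
python3 -m crank '[[0.15,[-0.05,0,0],[0,0,0]],[0.15,[-0.05,0,0],[0,0,0]],[0.15,[0,0,0],[0,0,0]],[0.15,[0,0,0],[0,0,0]]]'
python3 - <<'E'
from h import *
s=vision.snapshot('top'); np.savez('/tmp/top3.npz',**s); cv2.imwrite('pics/top3.png',cv2.resize(s['color'][150:270,320:480,::-1],None,fx=5,fy=5,interpolation=cv2.INTER_CUBIC))
E
```

```text
time: 15.65
tool_pos: [0.4902, -0.2059, 0.0064]
ee_rot: [3.14, 0.019, 1.316]
wrist_force: [1.3, 0.2, 3.5]
width: 0.0787
finger_force: 1.7
time: 16.45
tool_pos: [0.4522, -0.3432, 0.1429]
ee_rot: [-3.139, 0.021, 1.309]
wrist_force: [-0.4, 0.4, 0.2]
width: 0.0801
finger_force: 0.0
time: 16.85
tool_pos: [0.429, -0.4348, 0.1441]
ee_rot: [-3.139, 0.016, 1.314]
wrist_force: [0.7, 0.3, 0.6]
width: 0.0798
finger_force: 0.0
```

View pics/top3.png

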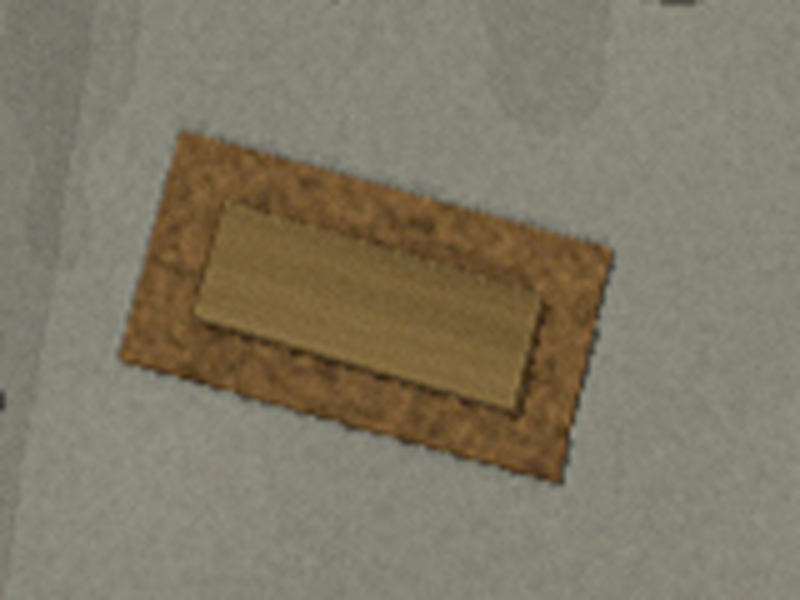

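The lid lies flat on the mat. Its centre is at crop (370,307) against the mat's (369,305), it is within about 1° of the mat's long axis, and the gripper is clear. Handing in.

```bash
python3 -c "
from bench import robot
print(robot.close_job())"
```

```text
the job is handed in; nothing more can be done
None
```

The caddy is open: end a was the free end, and pressing it tipped the lid with no more than about 20 N; the lid now lies flat, centred and lengthwise on the cork mat, the arm came near none of the bystanders, and I handed the job in shortly after 16.85 s.

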